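Snap the tube block onto the mixer

TASK

Fit the loose aluminium tube block to the mixer: hook its rear tongue under the retaining lip at the end of the deck, swing it down and press its front edge until the spring catch snaps over it, so that it sits fully home and level. Never push the block against the mixer with more than 20 newtons, the drive under the deck is delicate, and leave the timer, petri dish and marker where they lie.

Things in the scene. Friction and masses are not known exactly. Their poses are not given: they have to be found in the camera images.
- block: loose aluminium tube block: body 96 mm (its x) x 76 mm (y) x 36 mm high, 20 wells, black grip bar across the top. Origin: middle of the underside; z up, x from its front (ledge, thumb pad) to its rear (tongue). It stands upright on the bench. 0.3 to 0.5 kg, hidden
- tongue (a point): middle of the lower rear edge of the block's tongue, at (64, 0, 0) mm in the block's frame, block axes. The tongue is 60 mm wide, 5 mm thick, level with the underside, and sticks out 16 mm behind the body
- grip (a point): middle of the block's black grip bar, at (0, 0, 57.5) mm in the block's frame, block axes. The bar is 12 mm thick (x), 66 mm long (y) and reaches from 45 to 70 mm above the underside, on two posts at y = +-24 mm
- thumb_pad (a point): middle of the top of the flat black thumb pad at the block's front edge, at (-41.5, 0, 38) mm in the block's frame, block axes; 11 x 56 mm. Press down here. Below it the front ledge, 64 mm wide, 5 mm thick, level with the underside, reaches to block x = -57 mm
- mixer: white bench mixer, 190 x 170 mm, controls at the front, a dark shuttling deck on top with a retaining lip along its left end and a spring catch at its right end; stands still. Origin: under the middle of the housing, x to its rear, y to its left, z up
- seat (a point): centre of the deck's seat surface, deck in mid-position, 86 mm up; x points to the lip, z up (turned 90 degrees from the mixer). A seated block belongs here. The deck shuttles along x; its locked drive has left it, with lip and catch, stopped up to 12 mm off either way: not in this reading, so find the end wall by feel. The deck does not yield sideways; downward it gives 1 mm for 8 N
- lip (a point): middle of the mouth of the retaining lip, deck in mid-position, at (54, 0, 7.5) mm in the seat's frame. The lip's underside is 7.5 mm over the seat from x = 58.5 mm to the end wall at 65 mm, flaring up at the mouth; its top is 13 mm over the seat. Cheeks 76 mm apart at its sides. The tongue goes in with the block's front raised 4 to 18 degrees, best about 14
- catch (a joint): spring catch at the deck's other end, slides away from the lip; 0 = closed, to 0.008 m. Its nose, 6.5 mm over the seat, holds the ledge down; its steep lead-in goes up to 20 mm. The sinking ledge opens it 3 to 5 mm (2 to 8 N on the thumb pad), then it springs back. Beside it stops, 14 mm high, at x = -58 mm: the ledge clears them only with the tongue within 2 mm of the end wall
- timer: white square bench timer, 66 x 66 x 20 mm, a bystander; origin under its middle
- petri_2: round lidded petri dish, 90 mm across, 13 mm high, a bystander; origin under its middle
- marker_blue: lying marker pen, 14 x 133 mm, a bystander; origin under its middle

How it is judged:
On the way:
1. the block's tongue is down at the lip end of the deck with the block's front still raised (x of tongue in the frame of seat above 0.048 m and z of tongue in the frame of seat below 0.006 m and angle between block's own z axis and vertical between 0.06 and 0.45 rad), for 0.1 s.
At the end, for the whole second after the job is handed in: The block lies flat on the deck: its origin within 16 mm of the seat site sideways and less than 2.5 mm above it, tilt under 0.025 rad, its x axis along the seat's within 0.12 rad, the catch sprung back over the ledge (joint under 1.2 mm), the block at rest (horizontal distance between block and seat below 0.016 m and z of block in the frame of seat below 0.0025 m and angle between block's own z axis and vertical below 0.025 rad and angle between the x axis of block and the x axis of seat, either way round below 0.12 rad and value of joint catch below 0.0012 m and linear speed of block below 0.01 m/s); the robot touches nothing.
It fails at once if the block is pushed against the mixer with more than 20 N (contact force between block and mixer above 20 N).
It fails at once if a bystander (timer, petri dish, marker) is moved by more than 30 mm (distance of any of timer, petri_2, marker_blue from where it was at the start of the episode above 0.03 m).
It also fails if it takes over 72 s, if anything falls off the work surface, if the arm or the gripper's body presses on something with over 40 N, if the wrist force passes 120 N, or if a joint passes its speed limit or range.

ROBOT

A 6-joint arm with a two-finger parallel gripper is mounted at the origin on a cart in front of the work surface, level with it; the furniture and walls round the work are solid. World frame = base frame: x ahead of the robot, y to its left, z up, the work surface at z = 0. Lengths are in m, angles in rad, forces in N, time in s.
With the tool pointing down it reaches from about 0.35 to 0.85 m from the base axis. Payload 8.1 kg.
Tool frame: the origin (TCP) lies at the very end of the fingers, on their centre line; the grasp point (between the pads) lies 19 mm behind it; y points along the fingers, z is the direction in which the jaws open and shut, and the axes are right-handed (so a half turn about y gives the same grasp; the last joint's range is limited). The gripper opens to 85 mm and grips with 20 to 120 N. Pads are 22 mm wide; open, the fingers measure 114 mm over their backs; the gripper's body (76 mm by 85 mm) begins 54 mm behind the grasp point. The pads swing forward as they close: fully open they stand 13 mm farther back than shut.
Start: joints at [-1.315, 0.13, 1.488, -0, 1.523, -0.085], TCP at [0.201, -0.565, 0.231] pointing down, gripper open.
Joint ranges: [-2.96, 2.96], [-0.89, 2.26], [0.02, 2.5], [-1.34, 4.48], [0, 2.73], [-2.66, 2.66]. Speed limits (rad/s): [2.39, 2.39, 2.79, 3.14, 3.14, 3.14].

INTERFACE

Orientations are given as a unit quaternion [x, y, z, w].
In Python, from workcell import arm gives the robot as it stands. The module is installed in compiled form; this text tells all that it offers.
- The arm moves only by the tool carry_out, never from a script. Its argument "targets" is a list of rows, each a list of 7 numbers: the shift along the tool's x, y, z normalised to -1 to 1, where 1 is 100 mm, then the turn, a rotation vector about the tool's x, y, z normalised to -1 to 1, where 1 is pi/2 rad, then the opening, from 0 (shut) to 1 (fully open). In form: [[dx, dy, dz, rx, ry, rz, claw], ...]. A call has 1 to 20 rows; each row shifts and turns the commanded pose from where the row before left it, along the tool's axes as they then stand; what a row does not reach is not made up. A row lasts 1/12 s, in which the tool goes at most 41.7 mm and 7.16 degrees, less where a joint would pass 70% of its speed; a pose out of reach is approached as far as the arm can. A call with a number of a shift or a turn outside -1 to 1 is refused whole. A call with a gripper value outside its range is refused whole. The fingers move at their own pace and stop on an object; "force" is the grip in N (left out, the last holds). Time passes only in rows, so rows that do not move let the fingers close. It gives the time, the measured TCP pose, the force and the opening at its end, in the units of the state.
- arm.sense(): the state, without advancing time (a new reading comes with each control period).
- arm.snapshot(name): name is "scene" or "top" or "wrist"; returns a dict with "image" (400x640x3 uint8, red, green, blue), "fx", "fy", "cx", "cy" (pixels), "R" (3x3) and "t" (3): a world point X has camera coordinates R X + t; the wrist camera has in their place "tool_from_camera" (4x4, takes a point from camera to tool coordinates, whose origin is the TCP and whose axes are the tool frame's). Camera axes: x right, y down, z forward; pixel columns grow to the right and rows downward; lengths in m; the calibration is good to about 2 mm. The wrist camera is an equidistant fisheye: a pixel r from the principal point sees the ray r / f radians off the axis. A picture is of the moment at which its call begins: read the wrist's pose just before it. There is no depth.
- arm.hand_in(): hands the job in, once; it reports no verdict.
Trained networks look in a picture, given as the dict that the camera call returned (one of the last four; its "shot" number tells which), for a name from the list of things; names that differ only in an ending like _2 or _b are one class to them, and where a whole thing is asked for, a point or a joint stands for the part that bears it (a point fixed in the world has none). Each returns a list of dicts, best first, with "conf" (0 to 1); they miss things now and then, are a little off and sometimes report something else, mostly with a low value. They report only what shows in the picture. A call takes as long as a camera call.
- arm.spot_in(picture, query): "bbox" ([left, top, right, bottom] in pixels, round what is visible of it).
- arm.outline_of(picture, query): "mask" (400x640 bool, what is visible of it) and "bbox" ([left, top, right, bottom] in pixels, round what is visible of it).
- arm.landmark_of(picture, query): "at" ([column, row] in pixels: a listed point, or the origin of a listed thing).
The state is a dict: "time_s": time; "joint_positions": joint angles; "qvel": joint speeds; "joint_torque": joint torques, N m; "eef_pos": TCP position; "eef_rot": TCP orientation; "ft_force": force on the tool from outside, world axes, zero at the start; "ft_torque": the same for the moment, N m; "grip_width": opening from 0.0 (shut) to 1.0 (fully open).
Only numpy, scipy, OpenCV 4.12 (cv2) and the standard library are available. Lean on these libraries where they do the work, as an engineer would, in place of code of your own. Each camera call takes 0.05 s, during which the arm holds its last target.

## Working session

There is one attempt and no reset: what is moved stays moved. The work goes in short steps, Python scripts to look and compute and a tool call to move; the robot and the scene stay as the last step left them, time stands still between calls to the robot, and variables do not carry over. Pictures are saved under pics/ and viewed, and the job is handed in when it is done.

Besides the shell and the picture viewer there is one more tool, called after ">>>" by a JSON object that holds its "fn" and its "kwargs", one argument or row to a line. carry_out: Moves the arm, as the interface text tells. Scaled input: -1 to 1 covers 100 mm each way for a shift and pi/2 rad each way for a turn. Its arguments: {"type":"object","properties":{"targets":{"type":"array","items":{"type":"array","items":{"type":"number","minimum":-1,"maximum":1}}},"force":{"type":"number"}},"required":["targets"]}

```bash
mkdir -p pics
cat > h.py <<'E'
import numpy as np, cv2
from workcell import arm
from scipy.spatial.transform import Rotation as Ro
def save(p,name,scale=1.0,marks=()):
    im=cv2.cvtColor(p["image"],cv2.COLOR_RGB2BGR).copy()
    for m in marks: cv2.drawMarker(im,(int(round(m[0])),int(round(m[1]))),(0,0,255),cv2.MARKER_CROSS,8,1)
    cv2.imwrite("pics/"+name,im)
def ray(p,px):
    R=np.array(p["R"]);t=np.array(p["t"])
    d=np.array([(px[0]-p["cx"])/p["fx"],(px[1]-p["cy"])/p["fy"],1.])
    return -R.T@t, R.T@d
def atz(p,px,z):
    o,d=ray(p,px); return o+d*(z-o[2])/d[2]
def proj(p,X):
    c=np.array(p["R"])@np.array(X)+np.array(p["t"]); return np.array([p["fx"]*c[0]/c[2]+p["cx"],p["fy"]*c[1]/c[2]+p["cy"]])
E
python3 - <<'E'
from h import *
s=arm.sense();print(s)
for n in ["scene","top"]:
    p=arm.snapshot(n);save(p,n+"0.png")
    print(n,p["fx"],p["cx"],p["cy"],-np.array(p["R"]).T@np.array(p["t"]))
    for q in ["block","tongue","grip","thumb_pad","mixer","seat","lip","timer","petri_2","marker_blue"]:
        print(q,[(np.round(d["at"],1),round(d["conf"],2)) for d in arm.landmark_of(p,q)[:2]])
p=arm.snapshot("wrist");save(p,"wrist0.png");print(p["tool_from_camera"],p["fx"])
E
```

```text
{'time_s': 0.0, 'joint_positions': array([-1.31538198e+00,  1.31194456e-01,  1.48927922e+00, -2.48541183e-05,
        1.52298729e+00, -8.54134530e-02]), 'qvel': array([-0.00026887,  0.0006911 ,  0.00168864, -0.00071465, -0.00162904,
        0.00043859]), 'joint_torque': array([ 1.97832342e-03, -5.69405723e+01, -5.00545406e+01,  1.36505651e-04,
        1.52164930e-02, -1.18570472e-05]), 'eef_pos': array([ 0.20042628, -0.56495278,  0.23022457]), 'eef_rot': array([-0.11998362,  0.69752114, -0.6962063 ,  0.11985397]), 'ft_force': array([-0.40320467, -0.21138661,  0.61920412]), 'ft_torque': array([-0.00661562, -0.02940612,  0.03151071]), 'grip_width': 0.9983117892473139}
scene 367.60622756101606 320.13980259961716 199.85594395926086 [-0.1997969   0.57355873  1.19616415]
block [(array([257.4, 258.3]), 0.61), (array([223. , 283.1]), 0.25)]
tongue [(array([263.1, 270.5]), 0.59)]
grip [(array([251.1, 251.7]), 0.79)]
thumb_pad [(array([247.9, 247.2]), 0.94)]
mixer []
seat [(array([364. , 162.7]), 0.43)]
lip [(array([360.6, 166.9]), 0.59)]
timer [(array([222.1, 283.6]), 0.65)]
petri_2 []
marker_blue [(array([250.6, 315.3]), 0.46)]
top 373.3233572115255 318.5033154852319 200.70039144905192 [ 0.37816693 -0.05901272  1.24569719]
block [(array([231.1, 203.5]), 0.6)]
tongue [(array([232.9, 222.1]), 0.91)]
grip [(array([228.8, 198.5]), 0.75)]
thumb_pad [(array([226.8, 192.6]), 0.7)]
mixer [(array([415.8, 207.9]), 0.81), (array([426.3, 193.5]), 0.72)]
seat [(array([426.4, 193.7]), 0.82)]
lip [(array([408.4, 196. ]), 0.66), (array([235.1, 220.1]), 0.54)]
timer [(array([187.1, 200.4]), 0.75)]
petri_2 []
marker_blue [(array([190.3, 248.5]), 0.46)]
[[-2.06592581e-04  9.45881349e-01  3.24512605e-01 -8.33346036e-02]
 [-5.31683001e-04 -3.24512670e-01  9.45881200e-01 -1.41732823e-01]
 [ 9.99999837e-01  2.28742032e-05  5.69950944e-04 -6.58191894e-04]
 [ 0.00000000e+00  0.00000000e+00  0.00000000e+00  1.00000000e+00]] 309.70691628693146
```

View pics/scene0.png

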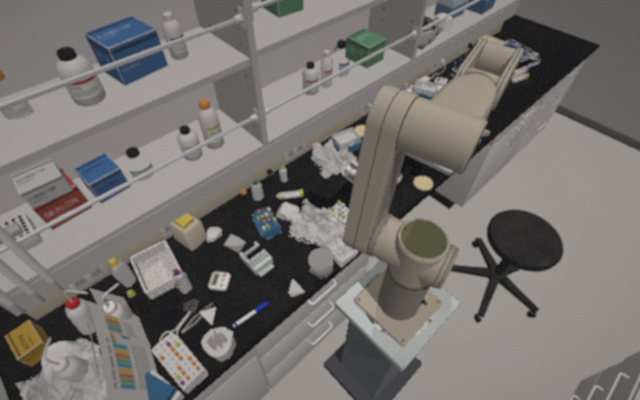

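View pics/top0.png

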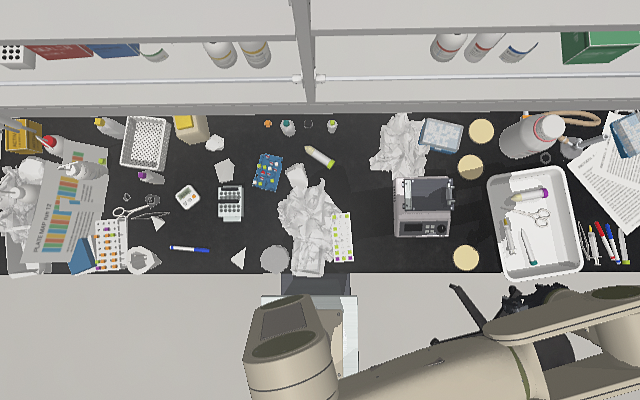

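Run:
```python
from h import *
p=arm.snapshot("top")
print(np.round(p["R"],3))
im=cv2.cvtColor(p["image"],cv2.COLOR_RGB2BGR)
cv2.imwrite("pics/topc1.png",cv2.resize(im[150:270,150:290],None,fx=5,fy=5,interpolation=cv2.INTER_CUBIC))
cv2.imwrite("pics/topc2.png",cv2.resize(im[130:270,350:490],None,fx=4,fy=4,interpolation=cv2.INTER_CUBIC))
```

```text
[[-0.008 -1.    -0.02 ]
 [-0.998  0.009 -0.067]
 [ 0.068  0.02  -0.998]]
```

View pics/topc1.png

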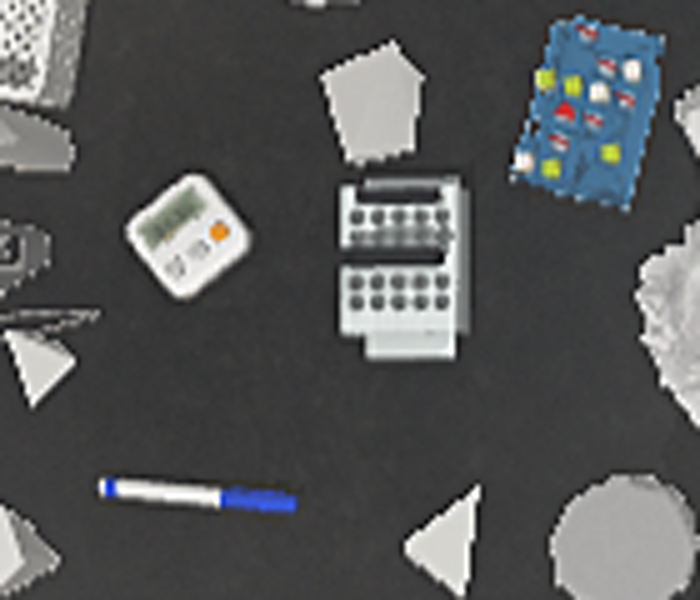

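View pics/topc2.png

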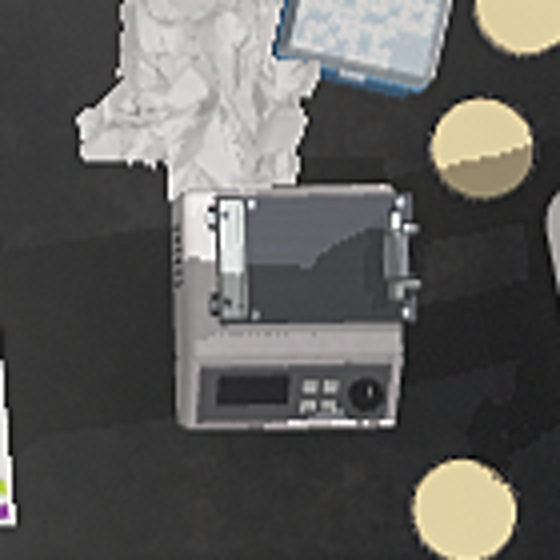

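View pics/wrist0.png

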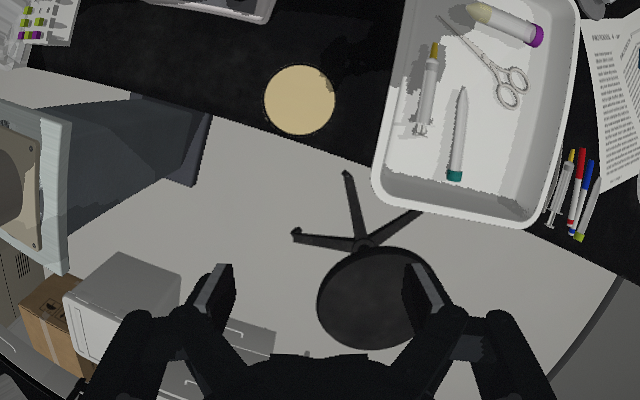

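```bash
cat >> h.py <<'E'
def wray(p,s,px):
    T=np.array(p["tool_from_camera"]); Rt=Ro.from_quat(s["eef_rot"]).as_matrix()
    u=np.array([px[0]-p["cx"],px[1]-p["cy"]]);r=np.hypot(*u);th=r/p["fx"]
    d=np.array([*(np.sin(th)*u/max(r,1e-9)),np.cos(th)])
    return np.array(s["eef_pos"])+Rt@T[:3,3], Rt@T[:3,:3]@d
def watz(p,s,px,z):
    o,d=wray(p,s,px); return o+d*(z-o[2])/d[2]
def wproj(p,s,X):
    T=np.array(p["tool_from_camera"]); Rt=Ro.from_quat(s["eef_rot"]).as_matrix()
    c=T[:3,:3].T@(Rt.T@(np.array(X)-s["eef_pos"])-T[:3,3])
    rho=np.hypot(c[0],c[1]);th=np.arctan2(rho,c[2])
    return np.array([p["cx"],p["cy"]])+p["fx"]*th*c[:2]/max(rho,1e-9)
E
python3 - <<'E'
from h import *
s=arm.sense();print(np.round(Ro.from_quat(s["eef_rot"]).as_matrix(),3))
p=arm.snapshot("top")
for n,px,z in [("block",(231.1,203.5),0),("tongue",(232.9,222.1),0),("grip",(228.8,198.5),.0575),("pad",(226.8,192.6),.038),("mixer",(415.8,207.9),0),("seat",(426.4,193.7),.086),("lip",(408.4,196),.0935)]:
    print(n,np.round(atz(p,px,z),4))
w=arm.snapshot("wrist")
for q,z in [("mixer",0),("seat",.086),("lip",.0935),("catch",.1)]:
    print(q,[(np.round(d["at"],1),round(d["conf"],2),np.round(watz(w,s,d["at"],z),4)) for d in arm.landmark_of(w,q)[:2]])
E
```

```text
[[-0.942 -0.     0.334]
 [-0.334  0.    -0.942]
 [-0.    -1.    -0.   ]]
block [0.4559 0.2593 0.    ]
tongue [0.3934 0.2528 0.    ]
grip [0.4684 0.2522 0.0575]
pad [0.4893 0.264  0.038 ]
mixer [ 0.4358 -0.3576  0.    ]
seat [ 0.4756 -0.3708  0.086 ]
lip [ 0.4684 -0.3134  0.0935]
mixer []
seat []
lip []Traceback (most recent call last):
  File "<stdin>", line 8, in <module>
ValueError: it knows: block, grip, lip, marker_blue, mixer, petri, seat, thumb_pad, timer, tongue
```

>>> {"fn": "carry_out", "kwargs": {
  "targets": [
    [0,0,0,0,0.0723,0,1],
    [0,0,0,0,0.0723,0,1],
    [0,0,0,0,0.0723,0,1],
    [-0.3,-0.1,-0.195,0,0,0,1],
    [-0.3,-0.1,-0.195,0,0,0,1],
    [-0.3,-0.1,-0.195,0,0,0,1],
    [-0.3,-0.1,-0.195,0,0,0,1],
    [-0.3,-0.1,-0.195,0,0,0,1],
    [-0.3,-0.1,-0.195,0,0,0,1],
    [-0.3,-0.1,-0.195,0,0,0,1],
    [-0.3,-0.1,-0.195,0,0,0,1],
    [-0.3,-0.1,-0.195,0,0,0,1],
    [-0.3,-0.1,-0.195,0,0,0,1],
    [0,0,0,0,0,0,1],
    [0,0,0,0,0,0,1]
  ]
}}

```text
time_s: 2.7
eef_pos: [0.5024, -0.3691, 0.332]
eef_rot: [0.001, -0.707, 0.707, -0.002]
ft_force: [-0.9, -1.2, -0.7]
grip_width: 1.002
```

Run:
```python
from h import *
s=arm.sense();print(s["eef_pos"],np.round(Ro.from_quat(s["eef_rot"]).as_matrix(),3), s["joint_positions"])
w=arm.snapshot("wrist");save(w,"wrist1.png")
for q,z in [("mixer",0),("seat",.086),("lip",.0935)]:
    print(q,[(np.round(d["at"],1),round(d["conf"],2),np.round(watz(w,s,d["at"],z),4)) for d in arm.landmark_of(w,q)[:2]])
im=cv2.cvtColor(w["image"],cv2.COLOR_RGB2BGR)
np.save("w1.npy",w["image"])
```

```text
[ 0.50238504 -0.36912157  0.33197909] [[-1.     0.001  0.004]
 [-0.004 -0.001 -1.   ]
 [-0.001 -1.     0.001]] [-7.15941290e-01  1.74912170e-01  1.25770822e+00  9.96929961e-05
  1.70770946e+00  8.51226962e-01]
mixer [(array([312.6, 193. ]), 0.78, array([ 0.4429, -0.36  ,  0.    ]))]
seat [(array([319. , 190.1]), 0.97, array([ 0.4728, -0.3699,  0.086 ]))]
lip [(array([268. , 187.8]), 0.98, array([ 0.478 , -0.3042,  0.0935])), (array([  6.3, 178.2]), 0.42, array([0.5077, 0.2415, 0.0935]))]
```

View pics/wrist1.png

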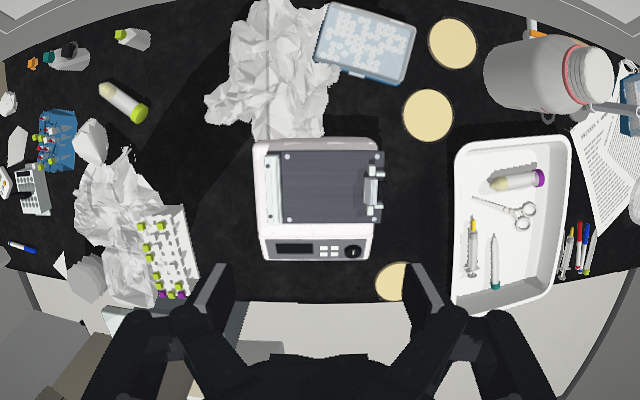

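Run:
```python
from h import *
im=cv2.cvtColor(np.load("w1.npy"),cv2.COLOR_RGB2BGR)
cv2.imwrite("pics/w1c.png",cv2.resize(im[130:265,245:395],None,fx=5,fy=4.4,interpolation=cv2.INTER_CUBIC)) if 0 else cv2.imwrite("pics/w1c.png",cv2.resize(im[130:245,245:395],None,fx=5,fy=5,interpolation=cv2.INTER_CUBIC))
```

```text
(no output)
```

View pics/w1c.png

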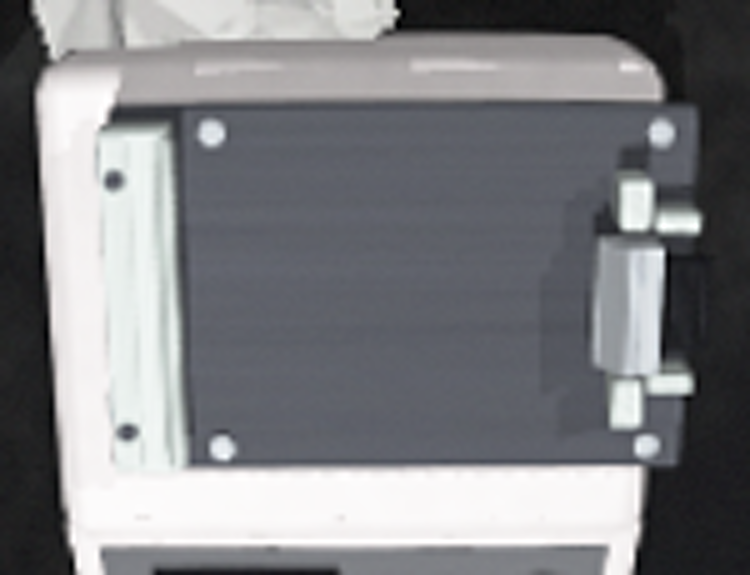

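Run:
```python
from h import *
s=arm.sense();w=arm.snapshot("wrist")
f=lambda x,y,z: watz(w,s,(245+x/5-0.4,130+y/5-0.4),z)
sc=[f(212,132,.087),f(662,132,.087),f(648,446,.087),f(222,447,.087)]
for a in sc: print(np.round(a*1000,1))
print("mean",np.mean(sc,0))
d=sc[0]-sc[1];print(np.degrees(np.arctan2(d[1],d[0]))); d=sc[3]-sc[2];print(np.degrees(np.arctan2(d[1],d[0])))
d=sc[0]-sc[3];print(np.degrees(np.arctan2(d[1],d[0]))); d=sc[1]-sc[2];print(np.degrees(np.arctan2(d[1],d[0])))
for n,x,y,z in [("lip mouth top",180,120,.099),("lip mouth bot",187,463,.099),("lip back top",100,130,.099),("lip back bot",112,465,.099),("stop1 L",617,200,.1),("stop2 L",610,400,.1),("nose L up",597,240,.1),("nose L dn",593,362,.1),("deckR up",700,105,.086),("deckR dn",680,465,.086),("lipscrew1",113,180,.099),("lipscrew2",127,432,.099),
 ("nose R up",660,240,.106),("nose R dn",660,375,.106),("hous TL",40,60,.08),("hous TR",665,90,.08),("panelL",75,530,.08),("panelR",638,530,.08)]:
    print(n,np.round(f(x,y,z)*1000,1))
```

```text
[ 515.1 -331.1   87. ]
[ 515.6 -445.3   87. ]
[ 429.8 -446.1   87. ]
[ 429.8 -331.2   87. ]
mean [ 0.47258909 -0.38840296  0.087     ]
90.21310376934981
90.00947213371393
0.05911403996767351
0.5414376966525748
lip mouth top [ 520.3 -324.5   99. ]
lip mouth bot [ 430. -323.   99.]
lip back top [ 518.2 -304.5   99. ]
lip back bot [ 429.4 -303.    99. ]
stop1 L [ 500.5 -432.2  100. ]
stop2 L [ 447.8 -432.8  100. ]
nose L up [ 490.2 -427.5  100. ]
nose L dn [ 458.1 -427.8  100. ]
deckR up [ 522.6 -455.1   86. ]
deckR dn [ 423.8 -455.6   86. ]
lipscrew1 [ 505.5 -307.3   99. ]
lipscrew2 [ 438.7 -307.6   99. ]
nose R up [ 491.9 -442.4  106. ]
nose R dn [ 456.7 -444.3  106. ]
hous TL [ 533.6 -286.    80. ]
hous TR [ 525.4 -447.    80. ]
panelL [ 401.7 -287.7   80. ]
panelR [ 401.6 -446.3   80. ]
```

>>> {"fn": "carry_out", "kwargs": {
  "targets": [
    [0.025,0.018,-0.39,0,0,0,1],
    [0.025,0.018,-0.39,0,0,0,1],
    [0.025,0.018,-0.39,0,0,0,1],
    [0.025,0.018,-0.39,0,0,0,1],
    [0.025,0.018,-0.39,0,0,0,1],
    [0.025,0.018,-0.39,0,0,0,1],
    [0.025,0.018,-0.39,0,0,0,1],
    [0.025,0.018,-0.39,0,0,0,1],
    [0.025,0.018,-0.39,0,0,0,1],
    [0.025,0.018,-0.39,0,0,0,1],
    [0.025,0.018,-0.39,0,0,0,1],
    [0.025,0.018,-0.39,0,0,0,1],
    [0.025,0.018,-0.39,0,0,0,1],
    [0.025,0.018,-0.39,0,0,0,1],
    [0.025,0.018,-0.39,0,0,0,1],
    [0.025,0.018,-0.39,0,0,0,1],
    [0.025,0.018,-0.39,0,0,0,1]
  ]
}}

```text
time_s: 4.37
eef_pos: [0.4578, 0.2934, 0.3006]
eef_rot: [-0.001, -0.707, 0.707, 0.0]
ft_force: [0.8, -0.7, -1.0]
grip_width: 1.002
```

>>> {"fn": "carry_out", "kwargs": {
  "targets": [
    [0,0,0,0,-0.0769,0,1],
    [0,0,0,0,-0.0769,0,1],
    [0,0,0,0,-0.0769,0,1],
    [0,0,0,0,-0.0769,0,1],
    [0,0,0,0,-0.0769,0,1],
    [0,0,0,0,-0.0769,0,1],
    [0,0,0,0,-0.0769,0,1],
    [0,0,0,0,-0.0769,0,1],
    [0,0,0,0,-0.0769,0,1],
    [0,0,0,0,-0.0769,0,1],
    [0,0,0,0,-0.0769,0,1],
    [0,0,0,0,-0.0769,0,1],
    [0,0,0,0,-0.0769,0,1],
    [0,0,0,0,0,0,0.7],
    [0,0,0,0,0,0,0.6]
  ]
}}

```text
time_s: 5.62
eef_pos: [0.4582, 0.2917, 0.3005]
eef_rot: [-0.499, 0.501, -0.501, 0.499]
ft_force: [-0.2, -0.3, -0.5]
grip_width: 0.746
```

Run:
```python
from h import *
s=arm.sense();print(s["time_s"],s["eef_pos"],np.round(Ro.from_quat(s["eef_rot"]).as_matrix(),3), s["joint_positions"],s["ft_force"])
w=arm.snapshot("wrist");save(w,"wrist2.png")
for q,z in [("block",0),("tongue",.0),("grip",.0575),("thumb_pad",.038)]:
    print(q,[(np.round(d["at"],1),round(d["conf"],2),np.round(watz(w,s,d["at"],z),4)) for d in arm.landmark_of(w,q)[:2]])
np.save("w2.npy",w["image"])
```

```text
5.6167 [0.45821846 0.29169848 0.30054121] [[-0.006 -0.     1.   ]
 [-1.    -0.    -0.006]
 [ 0.    -1.    -0.   ]] [ 4.72533162e-01 -4.21411668e-02  1.54075973e+00 -5.89183574e-05
  1.64319623e+00  4.78148406e-01] [-0.17689274 -0.26186675 -0.52264505]
block [(array([319.6, 183.6]), 0.55, array([0.4595, 0.2565, 0.    ])), (array([212.8,  95.9]), 0.34, array([0.3051, 0.3915, 0.    ]))]
tongue [(array([278.8, 183.8]), 0.91, array([0.3988, 0.2567, 0.    ]))]
grip [(array([323.4, 194.3]), 0.97, array([0.4641, 0.2576, 0.0575]))]
thumb_pad [(array([321.9, 196.1]), 0.73, array([0.4624, 0.249 , 0.038 ])), (array([351.8, 192. ]), 0.68, array([0.5033, 0.2547, 0.038 ]))]
```

View pics/wrist2.png

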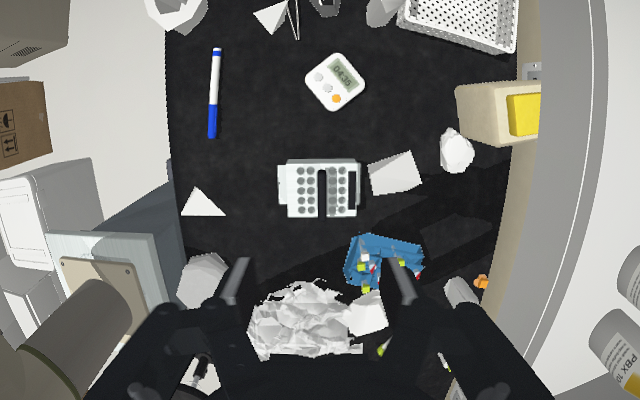

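Run:
```python
from h import *
im=cv2.cvtColor(np.load("w2.npy"),cv2.COLOR_RGB2BGR)
cv2.imwrite("pics/w2c.png",cv2.resize(im[150:230,265:375],None,fx=7,fy=7,interpolation=cv2.INTER_CUBIC))
```

```text
(no output)
```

View pics/w2c.png

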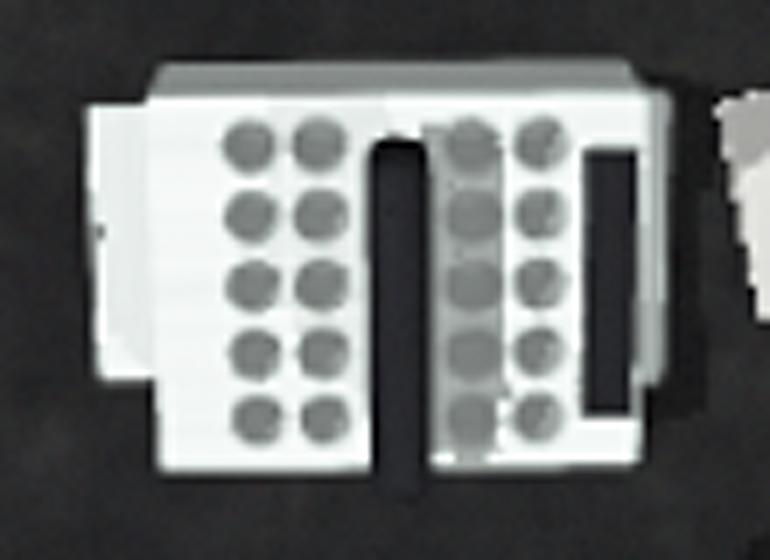

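Run:
```python
from h import *
s=arm.sense();w=arm.snapshot("wrist")
f=lambda x,y,z: watz(w,s,(265+x/7-0.43,150+y/7-0.43),z)*1000
c=[f(148,95,.036),f(650,92,.036),f(640,467,.036),f(158,470,.036)]
for a in c: print(np.round(a,1))
print(np.mean(c,0))
b=[f(370,140,.07),f(428,140,.07),f(427,490,.07),f(372,490,.07)]
for a in b: print(np.round(a,1))
print(np.mean(b,0))
t=[f(85,105,.005),f(98,382,.005)]; print(t)
for a,bb in [(c[0],c[1]),(c[3],c[2])]: d=a-bb;print(np.degrees(np.arctan2(d[1],d[0])))
for a,bb in [(c[0],c[3]),(c[1],c[2]),(t[0],t[1])]: d=a-bb;print(np.degrees(np.arctan2(d[1],d[0])))
```

```text
[413.9 295.5  36. ]
[510. 296.  36.]
[510.7 219.1  36. ]
[413.4 218.7  36. ]
[462.0145023  257.32934544  36.        ]
[456.5 294.   70. ]
[466.7 293.9  70. ]
[466.8 227.9  70. ]
[456.6 227.9  70. ]
[461.63895667 260.9302627   70.        ]
[array([397.44436319, 287.41096952,   5.        ]), array([397.79007341, 226.91793355,   5.        ])]
-179.74594226558662
-179.79460178542737
89.57962715739036
90.4841787235985
90.32743473128697
```

>>> {"fn": "carry_out", "kwargs": {
  "targets": [
    [0.042,0.3,0.005,0,0,0,0.5],
    [0.042,0.3,0.005,0,0,0,0.5],
    [0.042,0.3,0.005,0,0,0,0.5],
    [0.042,0.3,0.005,0,0,0,0.5],
    [0.042,0.3,0.005,0,0,0,0.5],
    [0.042,0.3,0.005,0,0,0,0.5],
    [0.042,0.3,0.005,0,0,0,0.5],
    [0.042,0.3,0.005,0,0,0,0.5],
    [0,0.06,0,0,0,0,0.5],
    [0,0.06,0,0,0,0,0.5],
    [0,0.06,0,0,0,0,0.5],
    [0,0,0,0,0,0,0.5],
    [0,0,0,0,0,0,0.5]
  ]
}}

```text
time_s: 7.0
eef_pos: [0.4631, 0.2597, 0.0443]
eef_rot: [-0.499, 0.5, -0.5, 0.501]
ft_force: [-0.5, -0.3, 0.4]
grip_width: 0.503
```

Run:
```python
from h import *
s=arm.sense();print(s["time_s"],s["eef_pos"],np.round(Ro.from_quat(s["eef_rot"]).as_matrix(),3),s["ft_force"],s["grip_width"])
w=arm.snapshot("wrist");save(w,"wrist3.png")
```

```text
7.0 [0.46306669 0.25966654 0.04429569] [[-0.     0.002  1.   ]
 [-1.     0.001 -0.   ]
 [-0.001 -1.     0.002]] [-0.51385161 -0.28757376  0.4498093 ] 0.5025745779497592
```

View pics/wrist3.png

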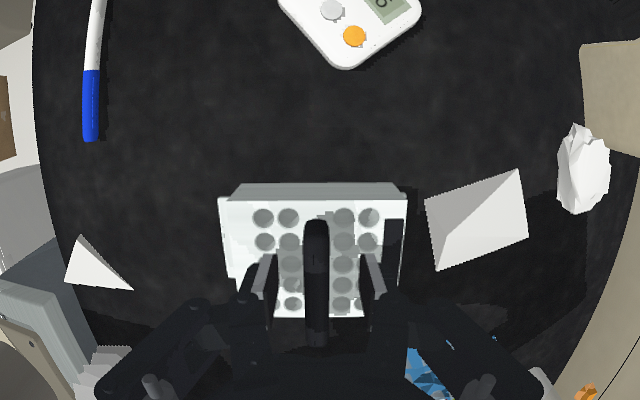

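>>> {"fn": "carry_out", "kwargs": {
  "force": 80,
  "targets": [
    [0.01,0.025,0,0,0,0,0.5],
    [0,0,0,0,0,0,0.3],
    [0,0,0,0,0,0,0],
    [0,0,0,0,0,0,0],
    [0,0,0,0,0,0,0],
    [0,0,0,0,0,0,0],
    [0,0,0,0,0,0,0],
    [0,0,0,0,0,0,0]
  ]
}}

```text
time_s: 7.72
eef_pos: [0.4623, 0.2581, 0.0407]
eef_rot: [0.5, -0.5, 0.5, -0.5]
ft_force: [-1.6, -0.5, 5.4]
grip_width: 0.125
```

Run:
```python
from h import *
s=arm.sense();print(s["time_s"],s["eef_pos"],np.round(Ro.from_quat(s["eef_rot"]).as_matrix(),3),s["ft_force"],s["ft_torque"],s["grip_width"])
w=arm.snapshot("wrist");save(w,"wrist4.png")
```

```text
7.7167 [0.46228651 0.2580972  0.04074533] [[-0.     0.001  1.   ]
 [-1.     0.    -0.   ]
 [-0.    -1.     0.001]] [-1.57190497 -0.49486091  5.38949042] [-0.03350762  0.2615027  -0.00146596] 0.12456318025388328
```

View pics/wrist4.png

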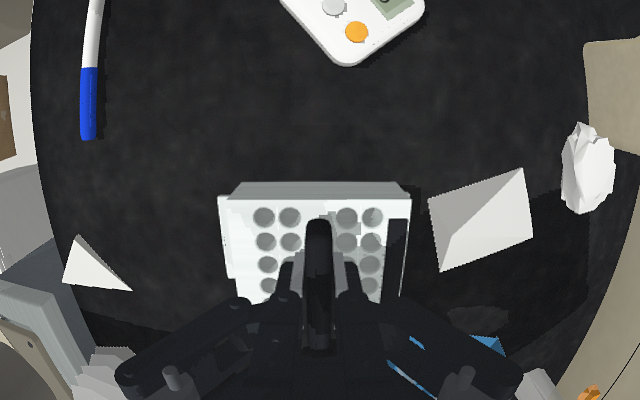

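>>> {"fn": "carry_out", "kwargs": {
  "targets": [
    [0,-0.1,0,0,0,0,0],
    [0,-0.3,0,0,0,0,0],
    [0,-0.4,0,0,0,0,0],
    [0,-0.4,0,0,0,0,0],
    [0,-0.4,0,0,0,0,0],
    [0,-0.4,0,0,0,0,0],
    [0,-0.3,0,0,0,0,0],
    [0,-0.1,0,0,0,0,0],
    [0,0,0,0,0,0,0],
    [0,0,0,0,0,0,0],
    [0,0,0,0,0,0,0],
    [0,0,0,0,0,0,0]
  ]
}}

```text
time_s: 8.77
eef_pos: [0.4606, 0.2573, 0.2767]
eef_rot: [0.502, -0.501, 0.499, -0.498]
ft_force: [0.5, -0.8, -4.3]
grip_width: 0.125
```

Run:
```python
from h import *
s=arm.sense();print(s["time_s"],s["eef_pos"],s["ft_force"],s["ft_torque"],s["grip_width"],s["joint_positions"])
```

```text
8.7667 [0.46061966 0.25732567 0.2766665 ] [ 0.53045759 -0.78041054 -4.26773933] [-0.01514139  0.01639535 -0.02943748] 0.1252232381590791 [ 4.12273644e-01 -7.55083355e-02  1.61579070e+00 -6.58291837e-06
  1.60691352e+00  4.12672395e-01]
```

>>> {"fn": "carry_out", "kwargs": {
  "targets": [
    [0.2,0,0.007,0,0,0,0],
    [0.378,0,0.007,0,0,0,0],
    [0.378,0,0.007,0,0,0,0],
    [0.378,0,0.007,0,0,0,0],
    [0.378,0,0.007,0,0,0,0],
    [0.378,0,0.007,0,0,0,0],
    [0.378,0,0.007,0,0,0,0],
    [0.378,0,0.007,0,0,0,0],
    [0.378,0,0.007,0,0,0,0],
    [0.378,0,0.007,0,0,0,0],
    [0.378,0,0.007,0,0,0,0],
    [0.378,0,0.007,0,0,0,0],
    [0.378,0,0.007,0,0,0,0],
    [0.378,0,0.007,0,0,0,0],
    [0.378,0,0.007,0,0,0,0],
    [0.378,0,0.007,0,0,0,0],
    [0.378,0,0.007,0,0,0,0],
    [0.178,0,0.006,0,0,0,0]
  ]
}}

```text
time_s: 10.27
eef_pos: [0.4724, -0.3883, 0.2769]
eef_rot: [-0.5, 0.502, -0.5, 0.499]
ft_force: [0.6, 0.4, -4.0]
grip_width: 0.127
```

>>> {"fn": "carry_out", "kwargs": {
  "targets": [
    [0,0,0,0,0.0769,0,0],
    [0,0,0,0,0.0769,0,0],
    [0,0,0,0,0.0769,0,0],
    [0,0,0,0,0.0769,0,0],
    [0,0,0,0,0.0769,0,0],
    [0,0,0,0,0.0769,0,0],
    [0,0,0,0,0.0769,0,0],
    [0,0,0,0,0.0769,0,0],
    [0,0,0,0,0.0769,0,0],
    [0,0,0,0,0.0769,0,0],
    [0,0,0,0,0.0769,0,0],
    [0,0,0,0,0.0769,0,0],
    [0,0,0,0,0.0769,0,0],
    [0,0,0,0.078,0,0,0],
    [0,0,0,0.0776,0,0,0],
    [0,0,0,0,0,0,0],
    [0,0,0,0,0,0,0],
    [0,0,0,0,0,0,0]
  ]
}}

```text
time_s: 11.77
eef_pos: [0.4741, -0.3841, 0.2794]
eef_rot: [0.001, -0.617, 0.787, 0.0]
ft_force: [-0.2, -0.4, -3.5]
grip_width: 0.122
```

```bash
cat >> h.py <<'E'
def rep(deck=-0.376,cx=0.4735):
    s=arm.sense();R=Ro.from_quat(s["eef_rot"]).as_matrix();P=np.array(s["eef_pos"])
    th=np.degrees(np.arctan2(-R[1,1],-R[2,1]))
    th=np.degrees(np.arctan2(R[2,2],-R[1,2]))
    org=P+R@np.array([0,.0407,0]); ton=P+R@np.array([0,.0407,-.064]); led=P+R@np.array([0,.0407,.057])
    print("t",round(s["time_s"],2),"pos",np.round(P,4),"F",np.round(s["ft_force"],2),"T",np.round(s["ft_torque"],3),"gw",round(s["grip_width"],3))
    print("R",np.round(R,3).tolist(),"tilt",round(th,2))
    print("org",np.round(org,4),"tongue",np.round(ton,4),"seat-rel",np.round([ton[1]-deck,ton[2]-.086],4),"ledge z",np.round(led[2]-.086,4),"ledge y rel",round(led[1]-deck,4))
    return s
E
python3 - <<'E'
from h import *
s=rep()
print(s["joint_positions"])
w=arm.snapshot("wrist");save(w,"wrist5.png")
p=arm.snapshot("top");im=cv2.cvtColor(p["image"],cv2.COLOR_RGB2BGR)
cv2.imwrite("pics/top5.png",cv2.resize(im[130:270,350:490],None,fx=4,fy=4,interpolation=cv2.INTER_CUBIC))
E
```

```text
t 11.77 pos [ 0.4741 -0.3841  0.2794] F [-0.21 -0.45 -3.46] T [0.297 0.029 0.004] gw 0.122
R [[-1.0, -0.001, 0.001], [-0.001, -0.239, -0.971], [0.001, -0.971, 0.239]] tilt 13.8
org [ 0.4741 -0.3938  0.2398] tongue [ 0.474  -0.3317  0.2246] seat-rel [0.0443 0.1386] ledge z 0.1674 ledge y rel -0.0732
[-0.65106998  0.00862849  1.54766624 -0.19313106  1.44060513  0.92998668]
```

View pics/wrist5.png

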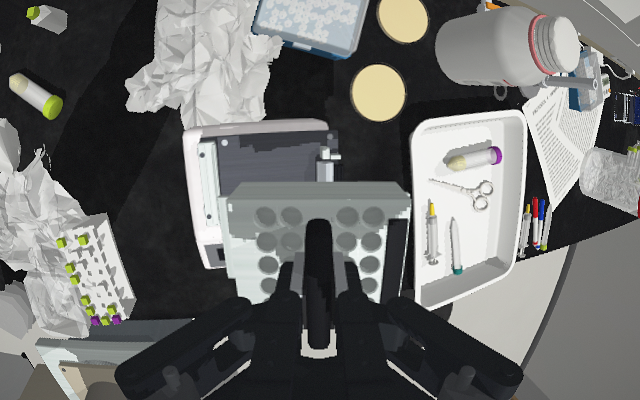

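>>> {"fn": "carry_out", "kwargs": {
  "targets": [
    [0,0.291,-0.072,0,0,0,0],
    [0,0.291,-0.072,0,0,0,0],
    [0,0.291,-0.072,0,0,0,0],
    [0,0.291,-0.072,0,0,0,0],
    [0,0,0,0,0,0,0],
    [0,0,0,0,0,0,0],
    [0,0,0,0,0,0,0],
    [0,0,0,0,0,0,0]
  ]
}}

```text
time_s: 12.53
eef_pos: [0.4757, -0.3866, 0.1638]
eef_rot: [-0.002, -0.615, 0.789, -0.001]
ft_force: [0.8, 0.0, -3.1]
grip_width: 0.128
```

Run:
```python
from h import *
s=rep()
w=arm.snapshot("wrist");save(w,"wrist6.png")
```

```text
t 12.53 pos [ 0.4757 -0.3866  0.1638] F [ 0.82  0.01 -3.14] T [ 0.26  -0.005  0.013] gw 0.128
R [[-1.0, 0.004, -0.001], [0.0, -0.245, -0.97], [-0.004, -0.97, 0.245]] tilt 14.17
org [ 0.4758 -0.3965  0.1244] tongue [ 0.4759 -0.3345  0.1087] seat-rel [0.0415 0.0227] ledge z 0.0523 ledge y rel -0.0758
```

View pics/wrist6.png

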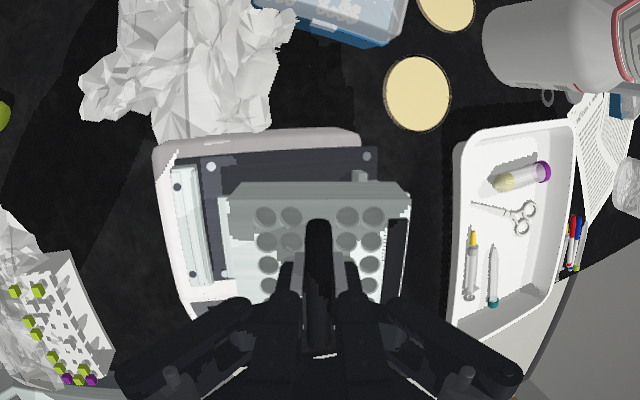

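>>> {"fn": "carry_out", "kwargs": {
  "targets": [
    [0,0.055,-0.0136,0,0,0,0],
    [0,0.055,-0.0136,0,0,0,0],
    [0,0.055,-0.0136,0,0,0,0],
    [0,0,0,0,0,0,0],
    [0,0,0,0,0,0,0],
    [0,0,0,0,0,0,0]
  ]
}}

```text
time_s: 13.08
eef_pos: [0.4742, -0.3848, 0.1431]
eef_rot: [0.0, -0.616, 0.788, 0.0]
ft_force: [0.1, 0.3, -4.1]
grip_width: 0.128
```

>>> {"fn": "carry_out", "kwargs": {
  "targets": [
    [0,0.01,-0.0025,0,0,0,0],
    [0,0.01,-0.0025,0,0,0,0],
    [0,0,0,0,0,0,0],
    [0,0,0,0,0,0,0]
  ]
}}

```text
time_s: 13.42
eef_pos: [0.4742, -0.3849, 0.1412]
eef_rot: [0.0, -0.616, 0.788, -0.0]
ft_force: [-0.4, 0.6, -4.4]
grip_width: 0.122
```

Run:
```python
from h import *
s=rep()
```

```text
t 13.42 pos [ 0.4742 -0.3849  0.1412] F [-0.42  0.58 -4.38] T [ 0.272  0.019 -0.043] gw 0.122
R [[-1.0, 0.0, 0.0], [-0.0, -0.242, -0.97], [-0.0, -0.97, 0.242]] tilt 14.0
org [ 0.4742 -0.3948  0.1017] tongue [ 0.4742 -0.3327  0.0863] seat-rel [0.0433 0.0003] ledge z 0.0295 ledge y rel -0.0741
```

>>> {"fn": "carry_out", "kwargs": {
  "targets": [
    [0,0.01,-0.0025,0,0,0,0],
    [0,0,0,0,0,0,0],
    [0,0,0,0,0,0,0]
  ]
}}

```text
time_s: 13.67
eef_pos: [0.4744, -0.3851, 0.1406]
eef_rot: [-0.0, -0.615, 0.788, -0.0]
ft_force: [-0.7, -0.2, -2.1]
grip_width: 0.123
```

>>> {"fn": "carry_out", "kwargs": {
  "targets": [
    [0,0.01,-0.0025,0,0,0,0],
    [0,0,0,0,0,0,0],
    [0,0,0,0,0,0,0]
  ]
}}

```text
time_s: 13.92
eef_pos: [0.4745, -0.3853, 0.1399]
eef_rot: [-0.0, -0.615, 0.788, -0.0]
ft_force: [-0.7, -0.0, 2.9]
grip_width: 0.128
```

Run:
```python
from h import *
s=rep()
```

```text
t 13.92 pos [ 0.4745 -0.3853  0.1399] F [-0.75 -0.01  2.93] T [0.359 0.264 0.003] gw 0.128
R [[-1.0, 0.001, -0.0], [-0.0, -0.243, -0.97], [-0.001, -0.97, 0.243]] tilt 14.05
org [ 0.4745 -0.3951  0.1004] tongue [ 0.4745 -0.3331  0.0849] seat-rel [ 0.0429 -0.0011] ledge z 0.0282 ledge y rel -0.0744
```

>>> {"fn": "carry_out", "kwargs": {
  "targets": [
    [0,-0.004,0.001,0,0,0,0],
    [0,-0.006,-0.0243,0,0,0,0],
    [0,-0.006,-0.0243,0,0,0,0],
    [0,0,0,0,0,0,0],
    [0,0,0,0,0,0,0]
  ]
}}

```text
time_s: 14.33
eef_pos: [0.4746, -0.38, 0.14]
eef_rot: [-0.0, -0.615, 0.788, -0.0]
ft_force: [0.4, -2.3, 2.6]
grip_width: 0.12
```

>>> {"fn": "carry_out", "kwargs": {
  "targets": [
    [0,-0.006,-0.0243,0,0,0,0],
    [0,-0.006,-0.0243,0,0,0,0],
    [0,0,0,0,0,0,0],
    [0,0,0,0,0,0,0]
  ]
}}

```text
time_s: 14.67
eef_pos: [0.4744, -0.3748, 0.1398]
eef_rot: [-0.0, -0.616, 0.788, -0.0]
ft_force: [0.6, -2.0, 3.2]
grip_width: 0.125
```

Run:
```python
from h import *
s=rep()
w=arm.snapshot("wrist");save(w,"wrist7.png")
```

```text
t 14.67 pos [ 0.4744 -0.3748  0.1398] F [ 0.65 -1.99  3.17] T [-0.064 -0.032 -0.031] gw 0.125
R [[-1.0, 0.0, 0.0], [-0.0, -0.242, -0.97], [-0.0, -0.97, 0.242]] tilt 14.01
org [ 0.4744 -0.3846  0.1003] tongue [ 0.4744 -0.3225  0.0848] seat-rel [ 0.0535 -0.0012] ledge z 0.0281 ledge y rel -0.0639
```

View pics/wrist7.png

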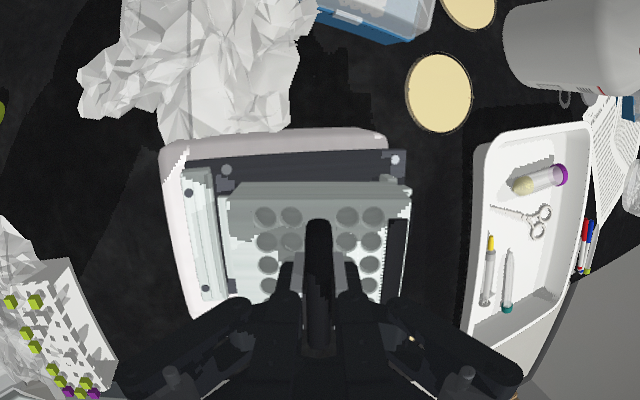

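>>> {"fn": "carry_out", "kwargs": {
  "targets": [
    [0,-0.008,-0.019,0,0,0,0],
    [0,0,0,0,0,0,0],
    [0,0,0,0,0,0,0]
  ]
}}

```text
time_s: 14.97
eef_pos: [0.4743, -0.3728, 0.1399]
eef_rot: [0.0, -0.616, 0.788, -0.0]
ft_force: [0.5, -3.5, 3.2]
grip_width: 0.129
```

>>> {"fn": "carry_out", "kwargs": {
  "targets": [
    [0,-0.005,-0.019,0,0,0,0],
    [0,0,0,0,0,0,0],
    [0,0,0,0,0,0,0]
  ]
}}

```text
time_s: 15.22
eef_pos: [0.4742, -0.3708, 0.1399]
eef_rot: [0.0, -0.616, 0.788, -0.0]
ft_force: [0.2, -3.0, 3.1]
grip_width: 0.126
```

>>> {"fn": "carry_out", "kwargs": {
  "targets": [
    [0,-0.0055,-0.009,0,0,0,0],
    [0,0,0,0,0,0,0],
    [0,0,0,0,0,0,0]
  ]
}}

```text
time_s: 15.47
eef_pos: [0.4741, -0.3697, 0.14]
eef_rot: [0.0, -0.616, 0.788, 0.0]
ft_force: [0.1, -2.9, 1.8]
grip_width: 0.123
```

>>> {"fn": "carry_out", "kwargs": {
  "targets": [
    [0,-0.0025,-0.0097,0,0,0,0],
    [0,0,0,0,0,0,0],
    [0,0,0,0,0,0,0]
  ]
}}

```text
time_s: 15.72
eef_pos: [0.4741, -0.3687, 0.14]
eef_rot: [0.0, -0.616, 0.788, 0.0]
ft_force: [-1.1, -2.8, 2.6]
grip_width: 0.129
```

Run:
```python
from h import *
s=rep()
```

```text
t 15.72 pos [ 0.4741 -0.3687  0.14  ] F [-1.09 -2.76  2.61] T [-0.208 -0.049 -0.036] gw 0.129
R [[-1.0, -0.0, 0.0], [-0.0, -0.242, -0.97], [0.0, -0.97, 0.242]] tilt 13.98
org [ 0.4741 -0.3786  0.1005] tongue [ 0.4741 -0.3165  0.0851] seat-rel [ 0.0595 -0.0009] ledge z 0.0283 ledge y rel -0.0579
```

>>> {"fn": "carry_out", "kwargs": {
  "targets": [
    [0,-0.004,-0.0097,0,0,0,0],
    [0,0,0,0,0,0,0],
    [0,0,0,0,0,0,0]
  ]
}}

```text
time_s: 15.97
eef_pos: [0.4741, -0.3676, 0.1401]
eef_rot: [0.0, -0.616, 0.788, 0.0]
ft_force: [-0.2, -2.4, 2.3]
grip_width: 0.124
```

>>> {"fn": "carry_out", "kwargs": {
  "targets": [
    [0,-0.0025,-0.0097,0,0,0,0],
    [0,0,0,0,0,0,0],
    [0,0,0,0,0,0,0]
  ]
}}

```text
time_s: 16.22
eef_pos: [0.4741, -0.3667, 0.1402]
eef_rot: [0.0, -0.616, 0.788, 0.0]
ft_force: [-0.7, -1.1, 0.7]
grip_width: 0.126
```

>>> {"fn": "carry_out", "kwargs": {
  "targets": [
    [0,-0.0012,-0.0048,0,0,0,0],
    [0,0,0,0,0,0,0],
    [0,0,0,0,0,0,0]
  ]
}}

```text
time_s: 16.47
eef_pos: [0.4741, -0.3663, 0.1403]
eef_rot: [0.0, -0.616, 0.788, 0.0]
ft_force: [-0.4, -1.5, 0.4]
grip_width: 0.127
```

>>> {"fn": "carry_out", "kwargs": {
  "targets": [
    [0,-0.0018,-0.0068,0,0,0,0],
    [0,0,0,0,0,0,0],
    [0,0,0,0,0,0,0]
  ]
}}

```text
time_s: 16.72
eef_pos: [0.4742, -0.3656, 0.1403]
eef_rot: [0.0, -0.616, 0.788, 0.0]
ft_force: [0.0, -2.2, -0.1]
grip_width: 0.127
```

>>> {"fn": "carry_out", "kwargs": {
  "targets": [
    [0,-0.0018,-0.0068,0,0,0,0],
    [0,0,0,0,0,0,0],
    [0,0,0,0,0,0,0]
  ]
}}

```text
time_s: 16.97
eef_pos: [0.4742, -0.3649, 0.1403]
eef_rot: [0.0, -0.616, 0.788, -0.0]
ft_force: [-0.3, -1.0, -0.3]
grip_width: 0.123
```

>>> {"fn": "carry_out", "kwargs": {
  "targets": [
    [0,-0.0018,-0.0068,0,0,0,0],
    [0,0,0,0,0,0,0],
    [0,0,0,0,0,0,0]
  ]
}}

```text
time_s: 17.22
eef_pos: [0.4742, -0.3641, 0.1403]
eef_rot: [0.0, -0.616, 0.788, -0.0]
ft_force: [0.7, -1.8, 0.3]
grip_width: 0.128
```

>>> {"fn": "carry_out", "kwargs": {
  "targets": [
    [0,-0.0012,-0.0048,0,0,0,0],
    [0,0,0,0,0,0,0],
    [0,0,0,0,0,0,0]
  ]
}}

```text
time_s: 17.47
eef_pos: [0.4742, -0.3637, 0.1404]
eef_rot: [0.0, -0.616, 0.788, -0.0]
ft_force: [0.7, -1.5, -0.0]
grip_width: 0.121
```

Run:
```python
from h import *
s=rep()
w=arm.snapshot("wrist");save(w,"wrist8.png")
im=cv2.cvtColor(w["image"],cv2.COLOR_RGB2BGR)
cv2.imwrite("pics/w8c.png",cv2.resize(im[130:330,150:300],None,fx=4,fy=3,interpolation=cv2.INTER_CUBIC))
p=arm.snapshot("top");im=cv2.cvtColor(p["image"],cv2.COLOR_RGB2BGR)
cv2.imwrite("pics/top8.png",cv2.resize(im[160:250,380:470],None,fx=6,fy=6,interpolation=cv2.INTER_CUBIC))
```

```text
t 17.47 pos [ 0.4742 -0.3637  0.1404] F [ 0.68 -1.48 -0.03] T [-0.011 -0.056  0.011] gw 0.121
R [[-1.0, -0.0, 0.0], [-0.0, -0.242, -0.97], [0.0, -0.97, 0.242]] tilt 14.0
org [ 0.4742 -0.3735  0.1009] tongue [ 0.4742 -0.3114  0.0854] seat-rel [ 0.0646 -0.0006] ledge z 0.0287 ledge y rel -0.0529
```

View pics/w8c.png

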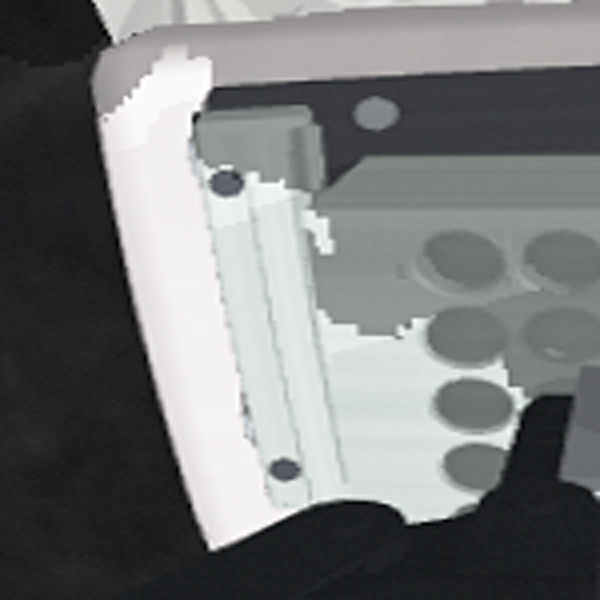

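View pics/top8.png

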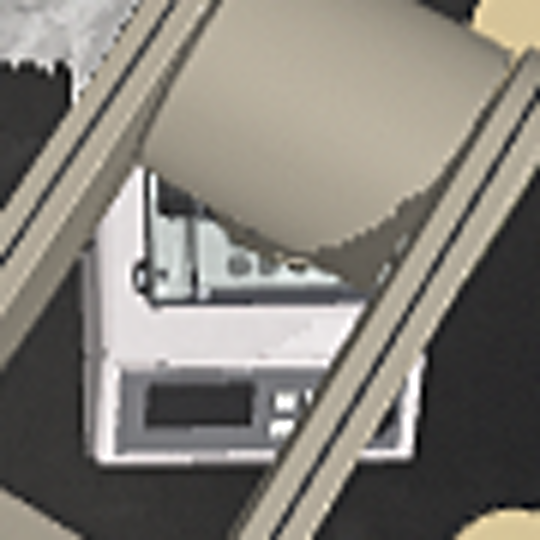

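>>> {"fn": "carry_out", "kwargs": {
  "targets": [
    [0,-0.0012,-0.0048,0,0,0,0],
    [0,0,0,0,0,0,0],
    [0,0,0,0,0,0,0]
  ]
}}

```text
time_s: 17.82
eef_pos: [0.4742, -0.3632, 0.1404]
eef_rot: [0.0, -0.616, 0.788, -0.0]
ft_force: [0.9, -1.3, -0.3]
grip_width: 0.123
```

>>> {"fn": "carry_out", "kwargs": {
  "targets": [
    [0,-0.0012,-0.0048,0,0,0,0],
    [0,0,0,0,0,0,0],
    [0,0,0,0,0,0,0]
  ]
}}

```text
time_s: 18.07
eef_pos: [0.4742, -0.3628, 0.1404]
eef_rot: [0.0, -0.616, 0.788, -0.0]
ft_force: [-1.2, -1.4, -0.6]
grip_width: 0.127
```

>>> {"fn": "carry_out", "kwargs": {
  "targets": [
    [0,-0.0012,-0.0048,0,0,0,0],
    [0,0,0,0,0,0,0],
    [0,0,0,0,0,0,0]
  ]
}}

```text
time_s: 18.32
eef_pos: [0.4742, -0.3626, 0.1405]
eef_rot: [-0.0, -0.615, 0.788, -0.0]
ft_force: [0.4, -3.3, -0.7]
grip_width: 0.123
```

>>> {"fn": "carry_out", "kwargs": {
  "targets": [
    [0,-0.001,-0.004,0,0,0,0],
    [0,0,0,0,0,0,0],
    [0,0,0,0,0,0,0]
  ]
}}

```text
time_s: 18.57
eef_pos: [0.4743, -0.3623, 0.1407]
eef_rot: [-0.0, -0.615, 0.788, -0.0]
ft_force: [0.4, -5.3, 0.3]
grip_width: 0.12
```

Run:
```python
from h import *
s=rep()
```

```text
t 18.57 pos [ 0.4743 -0.3623  0.1407] F [ 0.37 -5.35  0.26] T [-0.768  0.     0.077] gw 0.12
R [[-1.0, 0.0, 0.0], [-0.0, -0.243, -0.97], [-0.0, -0.97, 0.243]] tilt 14.06
org [ 0.4743 -0.3722  0.1012] tongue [ 0.4743 -0.3101  0.0856] seat-rel [ 0.0659 -0.0004] ledge z 0.029 ledge y rel -0.0515
```

>>> {"fn": "carry_out", "kwargs": {
  "targets": [
    [0,0.0226,0.0138,-0.0222,0,0,0],
    [0,0,0,0,0,0,0],
    [0,0,0,0,0,0,0],
    [0,0,0,0,0,0,0]
  ]
}}

```text
time_s: 18.9
eef_pos: [0.4743, -0.3641, 0.1388]
eef_rot: [-0.0, -0.629, 0.778, -0.0]
ft_force: [0.2, -4.9, -0.0]
grip_width: 0.127
```

Run:
```python
from h import *
s=rep(-.3739)
```

```text
t 18.9 pos [ 0.4743 -0.3641  0.1388] F [ 0.23 -4.89 -0.01] T [-0.805 -0.111  0.096] gw 0.127
R [[-1.0, 0.0, -0.0], [0.0, -0.209, -0.978], [-0.0, -0.978, 0.209]] tilt 12.07
org [ 0.4744 -0.3726  0.099 ] tongue [ 0.4744 -0.3101  0.0856] seat-rel [ 0.0638 -0.0004] ledge z 0.0249 ledge y rel -0.0545
```

>>> {"fn": "carry_out", "kwargs": {
  "targets": [
    [0,0.0226,0.0138,-0.0222,0,0,0],
    [0,0,0,0,0,0,0],
    [0,0,0,0,0,0,0],
    [0,0,0,0,0,0,0]
  ]
}}

```text
time_s: 19.23
eef_pos: [0.4744, -0.3658, 0.1368]
eef_rot: [-0.0, -0.642, 0.766, -0.0]
ft_force: [0.4, -4.3, 0.6]
grip_width: 0.125
```

Run:
```python
from h import *
s=rep(-.3739)
```

```text
t 19.23 pos [ 0.4744 -0.3658  0.1368] F [ 0.36 -4.26  0.56] T [-0.913 -0.191  0.082] gw 0.125
R [[-1.0, 0.0, 0.0], [-0.0, -0.175, -0.985], [-0.0, -0.985, 0.175]] tilt 10.08
org [ 0.4744 -0.3729  0.0968] tongue [ 0.4744 -0.3099  0.0856] seat-rel [ 0.064  -0.0004] ledge z 0.0207 ledge y rel -0.0551
```

>>> {"fn": "carry_out", "kwargs": {
  "targets": [
    [0,0.0226,0.0138,-0.0222,0,0,0],
    [0,0,0,0,0,0,0],
    [0,0,0,0,0,0,0],
    [0,0,0,0,0,0,0]
  ]
}}

```text
time_s: 19.57
eef_pos: [0.4745, -0.3674, 0.1349]
eef_rot: [-0.0, -0.656, 0.755, -0.0]
ft_force: [2.1, -6.1, -0.8]
grip_width: 0.122
```

>>> {"fn": "carry_out", "kwargs": {
  "targets": [
    [0,0.0113,0.0069,-0.0111,0,0,0],
    [0,0,0,0,0,0,0],
    [0,0,0,0,0,0,0],
    [0,0,0,0,0,0,0]
  ]
}}

```text
time_s: 19.9
eef_pos: [0.4745, -0.3682, 0.1339]
eef_rot: [0.0, -0.662, 0.749, -0.0]
ft_force: [1.6, -5.2, -0.2]
grip_width: 0.123
```

Run:
```python
from h import *
s=rep(-.3739)
w=arm.snapshot("wrist");save(w,"wrist9.png")
```

```text
t 19.9 pos [ 0.4745 -0.3682  0.1339] F [ 1.62 -5.2  -0.18] T [-0.879 -0.201  0.099] gw 0.123
R [[-1.0, 0.0, 0.0], [-0.0, -0.123, -0.992], [-0.0, -0.992, 0.123]] tilt 7.07
org [ 0.4745 -0.3732  0.0935] tongue [ 0.4744 -0.3097  0.0856] seat-rel [ 0.0642 -0.0004] ledge z 0.0145 ledge y rel -0.0559
```

View pics/wrist9.png

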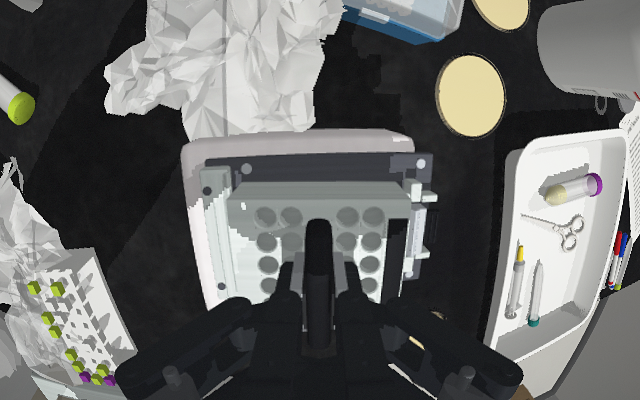

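>>> {"fn": "carry_out", "kwargs": {
  "targets": [
    [0,0.0113,0.0069,-0.0111,0,0,0],
    [0,0,0,0,0,0,0],
    [0,0,0,0,0,0,0]
  ]
}}

```text
time_s: 20.2
eef_pos: [0.4745, -0.3689, 0.1328]
eef_rot: [-0.0, -0.669, 0.743, -0.0]
ft_force: [2.1, -5.1, 0.5]
grip_width: 0.126
```

>>> {"fn": "carry_out", "kwargs": {
  "targets": [
    [0,0.0113,0.0069,-0.0111,0,0,0],
    [0,0,0,0,0,0,0],
    [0,0,0,0,0,0,0]
  ]
}}

```text
time_s: 20.45
eef_pos: [0.4745, -0.3698, 0.1316]
eef_rot: [-0.0, -0.676, 0.737, -0.0]
ft_force: [1.4, -3.4, 1.5]
grip_width: 0.123
```

Run:
```python
from h import *
s=rep(-.3739)
```

```text
t 20.45 pos [ 0.4745 -0.3698  0.1316] F [ 1.4  -3.36  1.51] T [-0.579 -0.346  0.069] gw 0.123
R [[-1.0, 0.0, -0.0], [-0.0, -0.087, -0.996], [-0.0, -0.996, 0.087]] tilt 4.98
org [ 0.4745 -0.3733  0.0911] tongue [ 0.4745 -0.3095  0.0855] seat-rel [ 0.0644 -0.0005] ledge z 0.01 ledge y rel -0.0562
```

>>> {"fn": "carry_out", "kwargs": {
  "targets": [
    [0,0.0113,0.0069,-0.0111,0,0,0],
    [0,0,0,0,0,0,0],
    [0,0,0,0,0,0,0]
  ]
}}

```text
time_s: 20.7
eef_pos: [0.4743, -0.3707, 0.1304]
eef_rot: [-0.0, -0.682, 0.731, 0.0]
ft_force: [3.0, -2.8, 1.2]
grip_width: 0.128
```

>>> {"fn": "carry_out", "kwargs": {
  "targets": [
    [0,0.0113,0.0069,-0.0111,0,0,0],
    [0,0,0,0,0,0,0],
    [0,0,0,0,0,0,0]
  ]
}}

```text
time_s: 20.95
eef_pos: [0.4743, -0.3714, 0.1292]
eef_rot: [-0.0, -0.689, 0.725, 0.0]
ft_force: [2.4, -3.9, 1.0]
grip_width: 0.127
```

Run:
```python
from h import *
s=rep(-.3739)
w=arm.snapshot("wrist");save(w,"wrist10.png")
im=cv2.cvtColor(w["image"],cv2.COLOR_RGB2BGR)
cv2.imwrite("pics/w10c.png",cv2.resize(im[140:290,330:480],None,fx=4,fy=4,interpolation=cv2.INTER_CUBIC))
```

```text
t 20.95 pos [ 0.4743 -0.3714  0.1292] F [ 2.44 -3.94  1.  ] T [-0.308 -0.509  0.052] gw 0.127
R [[-1.0, 0.0, -0.0], [0.0, -0.052, -0.999], [-0.0, -0.999, 0.052]] tilt 2.97
org [ 0.4743 -0.3735  0.0886] tongue [ 0.4743 -0.3096  0.0853] seat-rel [ 0.0643 -0.0007] ledge z 0.0055 ledge y rel -0.0565
```

View pics/w10c.png

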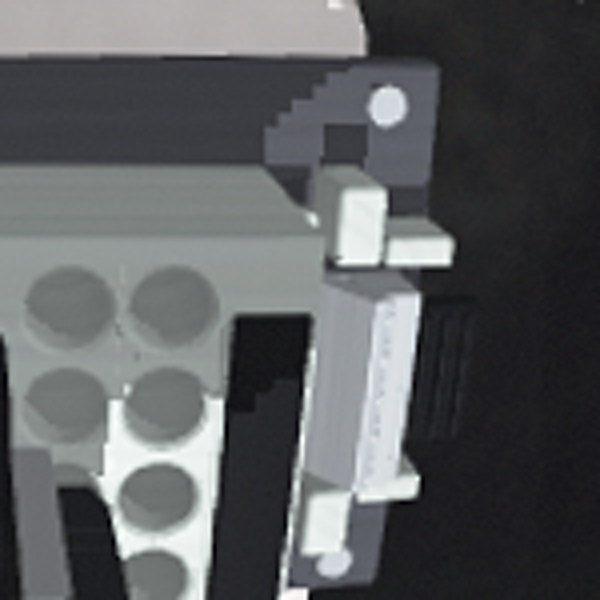

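>>> {"fn": "carry_out", "kwargs": {
  "targets": [
    [0,0.0113,0.0069,-0.0111,0,0,0],
    [0,0,0,0,0,0,0],
    [0,0,0,0,0,0,0]
  ]
}}

```text
time_s: 21.25
eef_pos: [0.4743, -0.3721, 0.1282]
eef_rot: [-0.0, -0.695, 0.719, 0.0]
ft_force: [3.4, -2.8, 1.3]
grip_width: 0.124
```

>>> {"fn": "carry_out", "kwargs": {
  "targets": [
    [0,0.0113,0.0069,-0.0111,0,0,0],
    [0,0,0,0,0,0,0],
    [0,0,0,0,0,0,0]
  ]
}}

```text
time_s: 21.5
eef_pos: [0.4741, -0.3729, 0.127]
eef_rot: [-0.0, -0.701, 0.713, 0.0]
ft_force: [2.8, -3.1, 0.1]
grip_width: 0.123
```

Run:
```python
from h import *
s=rep(-.3739)
w=arm.snapshot("wrist");save(w,"wrist11.png")
im=cv2.cvtColor(w["image"],cv2.COLOR_RGB2BGR)
cv2.imwrite("pics/w11c.png",cv2.resize(im[140:290,330:480],None,fx=4,fy=4,interpolation=cv2.INTER_CUBIC))
```

```text
t 21.5 pos [ 0.4741 -0.3729  0.127 ] F [ 2.76 -3.09  0.06] T [-0.25  -0.458  0.007] gw 0.123
R [[-1.0, -0.0, -0.0], [0.0, -0.017, -1.0], [0.0, -1.0, 0.017]] tilt 0.97
org [ 0.4741 -0.3736  0.0863] tongue [ 0.4742 -0.3096  0.0852] seat-rel [ 0.0643 -0.0008] ledge z 0.0012 ledge y rel -0.0567
```

View pics/w11c.png

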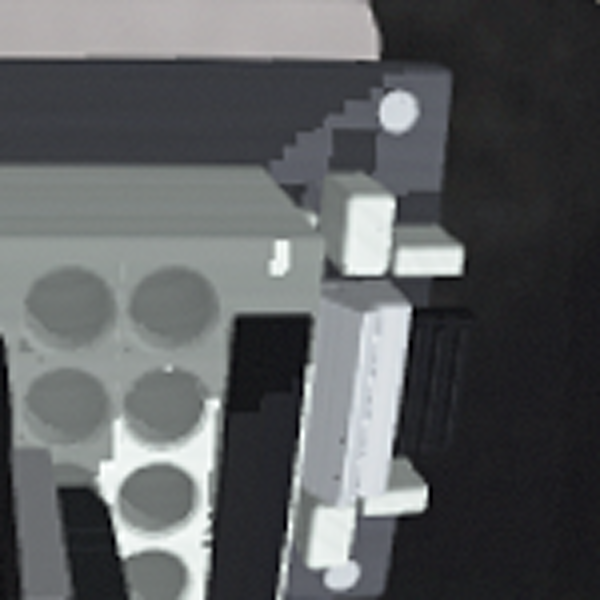

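>>> {"fn": "carry_out", "kwargs": {
  "targets": [
    [0,0.0113,0.0069,-0.0111,0,0,0],
    [0,0,0,0,0,0,0],
    [0,0,0,0,0,0,0]
  ]
}}

```text
time_s: 21.8
eef_pos: [0.474, -0.3735, 0.126]
eef_rot: [-0.0, 0.707, -0.707, -0.0]
ft_force: [0.5, -2.1, 2.6]
grip_width: 0.126
```

Run:
```python
from h import *
s=rep(-.3739)
w=arm.snapshot("wrist");save(w,"wrist12.png")
im=cv2.cvtColor(w["image"],cv2.COLOR_RGB2BGR)
cv2.imwrite("pics/w12c.png",cv2.resize(im[140:290,330:480],None,fx=4,fy=4,interpolation=cv2.INTER_CUBIC))
```

```text
t 21.8 pos [ 0.474  -0.3735  0.126 ] F [ 0.52 -2.1   2.64] T [-0.265 -0.154  0.065] gw 0.126
R [[-1.0, -0.0, -0.0], [0.0, 0.0, -1.0], [0.0, -1.0, -0.0]] tilt -0.03
org [ 0.474  -0.3735  0.0853] tongue [ 0.474  -0.3095  0.0853] seat-rel [ 0.0644 -0.0007] ledge z -0.0007 ledge y rel -0.0566
```

View pics/w12c.png

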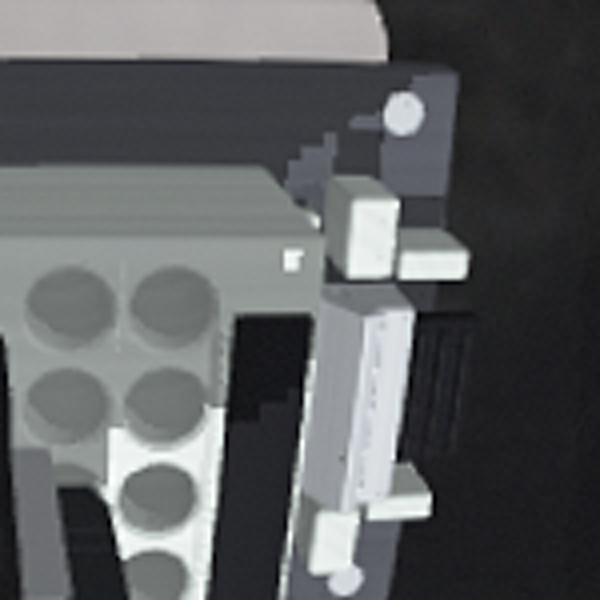

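>>> {"fn": "carry_out", "kwargs": {
  "targets": [
    [0,0,0,0,0,0,0.2],
    [0,0,0,0,0,0,0.3],
    [0,0,0,0,0,0,0.4],
    [0,0,0,0,0,0,0.4],
    [0,0,0,0,0,0,0.4],
    [0,-0.1,0,0,0,0,0.4],
    [0,-0.2,0,0,0,0,0.4],
    [0,-0.3,0,0,0,0,0.4],
    [0,-0.3,0,0,0,0,0.4],
    [0,0,0,0,0,0,0.4],
    [0,0,0,0,0,0,0.2],
    [0,0,0,0,0,0,0]
  ]
}}

```text
time_s: 22.85
eef_pos: [0.4743, -0.3735, 0.2166]
eef_rot: [-0.0, -0.707, 0.707, -0.0]
ft_force: [-1.1, 0.8, -0.8]
grip_width: 0.126
```

Run:
```python
from h import *
s=rep(-.3739)
w=arm.snapshot("wrist");save(w,"wrist13.png")
im=cv2.cvtColor(w["image"],cv2.COLOR_RGB2BGR)
cv2.imwrite("pics/w13c.png",cv2.resize(im[130:270,200:420],None,fx=3.5,fy=3.5,interpolation=cv2.INTER_CUBIC))
```

```text
t 22.85 pos [ 0.4743 -0.3735  0.2166] F [-1.08  0.84 -0.76] T [-0.04   0.012 -0.017] gw 0.126
R [[-1.0, 0.001, 0.0], [-0.0, -0.001, -1.0], [-0.001, -1.0, 0.001]] tilt 0.05
org [ 0.4743 -0.3736  0.1759] tongue [ 0.4743 -0.3096  0.1759] seat-rel [0.0643 0.0899] ledge z 0.09 ledge y rel -0.0567
```

View pics/w13c.png

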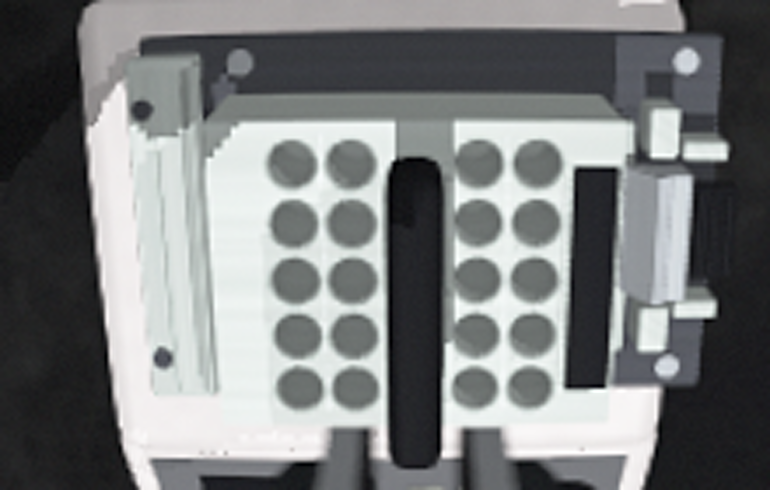

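>>> {"fn": "carry_out", "kwargs": {
  "targets": [
    [0,0,0.21,0,0,0,0],
    [0,0,0.21,0,0,0,0],
    [0,0.25,0,0,0,0,0],
    [0,0.25,0,0,0,0,0],
    [0,0.2,0,0,0,0,0],
    [0,0.08,0,0,0,0,0],
    [0,0,0,0,0,0,0],
    [0,0,0,0,0,0,0],
    [0,0,0,0,0,0,0]
  ]
}}

```text
time_s: 23.65
eef_pos: [0.4748, -0.416, 0.1396]
eef_rot: [-0.0, -0.707, 0.708, -0.001]
ft_force: [0.6, -0.9, 0.3]
grip_width: 0.003
```

Run:
```python
from h import *
s=rep(-.3739)
w=arm.snapshot("wrist");save(w,"wrist14.png")
```

```text
t 23.65 pos [ 0.4748 -0.416   0.1396] F [ 0.55 -0.85  0.28] T [0.005 0.004 0.041] gw 0.003
R [[-1.0, 0.001, 0.0], [-0.0, -0.002, -1.0], [-0.001, -1.0, 0.002]] tilt 0.09
org [ 0.4749 -0.4161  0.0989] tongue [ 0.4749 -0.3521  0.0988] seat-rel [0.0218 0.0128] ledge z 0.013 ledge y rel -0.0992
```

View pics/wrist14.png

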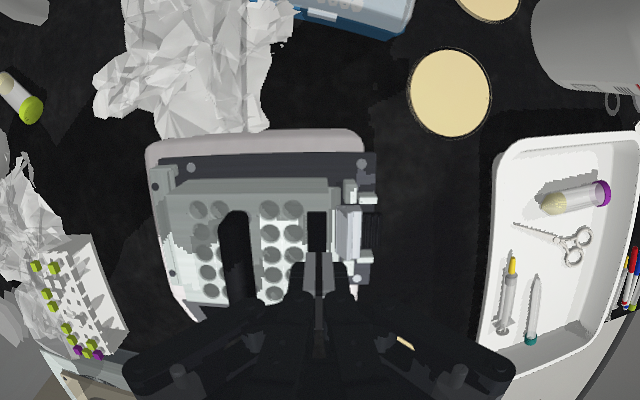

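>>> {"fn": "carry_out", "kwargs": {
  "targets": [
    [0,0.06,0,0,0,0,0],
    [0,0.05,0,0,0,0,0],
    [0,0.02,0,0,0,0,0],
    [0,0,0,0,0,0,0],
    [0,0,0,0,0,0,0]
  ]
}}

```text
time_s: 24.12
eef_pos: [0.474, -0.4154, 0.1247]
eef_rot: [-0.0, 0.707, -0.707, -0.0]
ft_force: [-0.7, -0.3, 0.1]
grip_width: 0.005
```

>>> {"fn": "carry_out", "kwargs": {
  "targets": [
    [0,0.01,0,0,0,0,0],
    [0,0,0,0,0,0,0],
    [0,0,0,0,0,0,0]
  ]
}}

```text
time_s: 24.37
eef_pos: [0.4742, -0.4156, 0.1242]
eef_rot: [-0.0, -0.707, 0.707, -0.0]
ft_force: [0.0, -0.3, -0.4]
grip_width: 0.004
```

>>> {"fn": "carry_out", "kwargs": {
  "targets": [
    [0,0.01,0,0,0,0,0],
    [0,0,0,0,0,0,0],
    [0,0,0,0,0,0,0]
  ]
}}

```text
time_s: 24.62
eef_pos: [0.4744, -0.4157, 0.1234]
eef_rot: [-0.0, -0.707, 0.707, -0.0]
ft_force: [0.2, 0.4, 1.1]
grip_width: -0.0
```

>>> {"fn": "carry_out", "kwargs": {
  "targets": [
    [0,0.007,0,0,0,0,0],
    [0,0,0,0,0,0,0],
    [0,0,0,0,0,0,0]
  ]
}}

```text
time_s: 24.87
eef_pos: [0.4744, -0.4157, 0.123]
eef_rot: [-0.0, -0.707, 0.707, -0.0]
ft_force: [-1.3, 1.0, 4.8]
grip_width: -0.0
```

>>> {"fn": "carry_out", "kwargs": {
  "targets": [
    [0,0.007,0,0,0,0,0],
    [0,0,0,0,0,0,0],
    [0,0,0,0,0,0,0]
  ]
}}

```text
time_s: 25.12
eef_pos: [0.4744, -0.4157, 0.1226]
eef_rot: [-0.0, -0.707, 0.707, -0.0]
ft_force: [-1.5, 1.5, 6.9]
grip_width: 0.0
```

>>> {"fn": "carry_out", "kwargs": {
  "targets": [
    [0,0.006,0,0,0,0,0],
    [0,0,0,0,0,0,0],
    [0,0,0,0,0,0,0]
  ]
}}

```text
time_s: 25.37
eef_pos: [0.4744, -0.4158, 0.1224]
eef_rot: [-0.0, -0.707, 0.707, -0.0]
ft_force: [-3.2, 2.9, 9.5]
grip_width: 0.0
```

>>> {"fn": "carry_out", "kwargs": {
  "targets": [
    [0,-0.03,0,0,0,0,0],
    [0,-0.2,0,0,0,0,0],
    [0,-0.4,0,0,0,0,0],
    [-0.1,-0.4,-0.1,0,0,0,0],
    [-0.1,-0.4,-0.15,0,0,0,0],
    [-0.08,-0.4,-0.2,0,0,0,0],
    [0,-0.25,0,0,0,0,0],
    [0,0,0,0,0,0,0],
    [0,0,0,0,0,0,0],
    [0,0,0,0,0,0,0]
  ]
}}

```text
time_s: 26.2
eef_pos: [0.5006, -0.373, 0.3217]
eef_rot: [-0.0, 0.707, -0.707, -0.0]
ft_force: [0.5, -0.6, -1.4]
grip_width: -0.003
```

Run:
```python
from h import *
s=rep(-.3739)
w=arm.snapshot("wrist");save(w,"wrist15.png")
im=cv2.cvtColor(w["image"],cv2.COLOR_RGB2BGR)
np.save("w15.npy",w["image"])
cv2.imwrite("pics/w15c.png",cv2.resize(im[130:245,245:395],None,fx=5,fy=5,interpolation=cv2.INTER_CUBIC))
for q,z in [("block",.086),("tongue",.086),("grip",.1435),("thumb_pad",.124),("seat",.086)]:
    print(q,[(np.round(d["at"],1),round(d["conf"],2),np.round(watz(w,s,d["at"],z),4)) for d in arm.landmark_of(w,q)[:2]])
```

```text
t 26.2 pos [ 0.5006 -0.373   0.3217] F [ 0.51 -0.62 -1.4 ] T [-0.024  0.004 -0.084] gw -0.003
R [[-1.0, -0.001, 0.0], [-0.0, 0.001, -1.0], [0.001, -1.0, -0.001]] tilt -0.03
org [ 0.5005 -0.3729  0.281 ] tongue [ 0.5005 -0.3089  0.2811] seat-rel [0.065  0.1951] ledge z 0.195 ledge y rel -0.056
block [(array([316., 191.]), 0.98, array([ 0.4722, -0.3695,  0.086 ]))]
tongue [(array([270. , 192.2]), 0.86, array([ 0.4707, -0.3105,  0.086 ]))]
grip [(array([320. , 207.7]), 0.7, array([ 0.4701, -0.3743,  0.1435]))]
thumb_pad [(array([353.5, 200.8]), 0.58, array([ 0.4717, -0.4132,  0.124 ]))]
seat []
```

View pics/w15c.png

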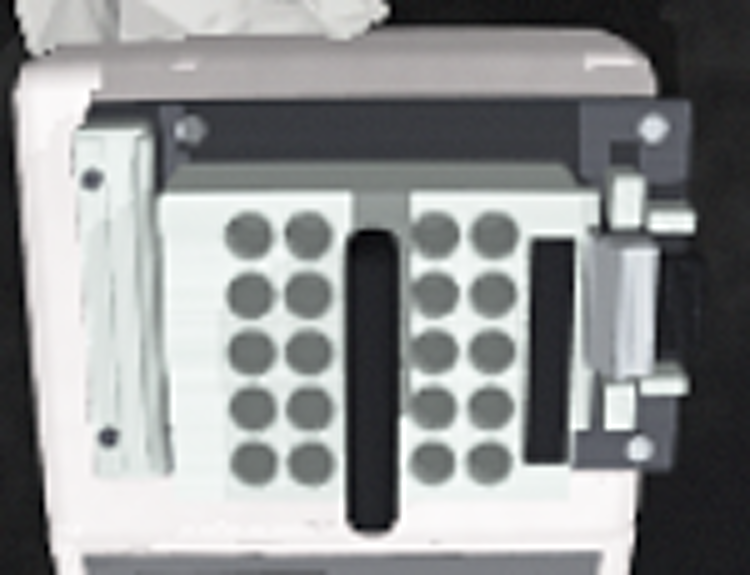

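View pics/wrist15.png

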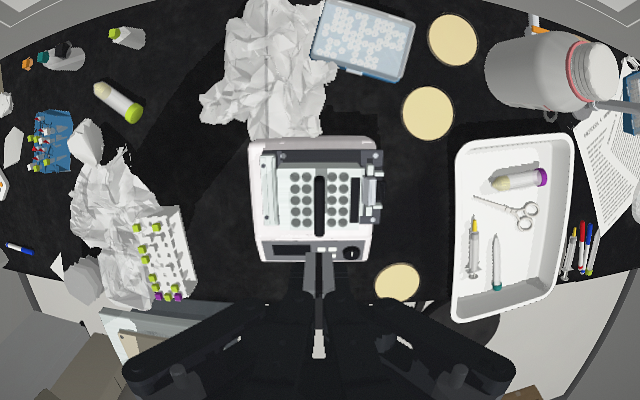

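Run:
```python
from h import *
s=arm.sense();w=arm.snapshot("wrist")
f=lambda x,y,z: watz(w,s,(245+x/5-0.4,130+y/5-0.4),z)*1000
c=[f(160,193,.122),f(600,192,.122),f(570,497,.122)]
for a in c: print(np.round(a,1))
b=[f(346,240,.156),f(400,240,.156),f(398,525,.156),f(347,525,.156)];print("bar",np.round(np.mean(b,0),1))
sc=[f(190,128,.087),f(653,127,.087),f(639,447,.087)];print("screws",np.round(sc,1))
for n,x0,y0 in [("catch R up",657,245),("catch R dn",650,375),("stop R up",645,200),("stopout R up",695,220)]: print(n,np.round(f(x0,y0,.1),1))
print("before")
```

```text
[ 509.7 -325.1  122. ]
[ 510.  -424.7  122. ]
[ 435.  -420.9  122. ]
bar [ 475.1 -373.2  156. ]
screws [[ 518.5 -328.2   87. ]
 [ 519.1 -442.8   87. ]
 [ 433.9 -443.7   87. ]]
catch R up [ 492.1 -442.8  100. ]
catch R dn [ 458.5 -442.9  100. ]
stop R up [ 503.4 -439.2  100. ]
stopout R up [ 498.6 -451.9  100. ]
before
```

Run:
```python
from h import *
print(arm.hand_in())
```

```text
the job is handed in; nothing more can be done
None
```

The block is fitted to the mixer and the job was handed in at about 26 s of the 72 s allowed. No verdict comes back on hand-in, so what follows rests on my own checks.

**What I did:** I gripped the block by its bar and turned it 90°. With the front raised 14°, I set the tongue lightly on the deck and slid it under the lip until it touched the end wall (about 5 N). I then swung the block down around the tongue in 1–2° steps, released it, and pressed the thumb pad with closed fingers to 9.5 N. The arm is now about 20 cm above the mixer, touching nothing.

**What the last checks showed:**
- **Fully home:** the thumb pad met the fingers at about 124 mm, where a seated block's pad should be. It then gave way at roughly the deck's own stiffness.
- **Catch closed:** in the last wrist picture it sits against its stops as it did before the block went in, within about 0.3 mm. This is the least certain check, because I can only judge it from the picture.
- **Position:** the block is about 4 mm from the mid-position reading, in line with the deck being stopped about 4 mm off.
- **Forces:** the highest push I read between block and mixer was about 9.5 N. I read forces only at the end of each move, so a brief higher peak is possible.
- **Bystanders:** nothing came near the timer, petri dish or marker. I did not re-measure them, and the networks never found the petri dish in the scene or top view.

**Disagreements:** the network's estimate of the block's position differed by about 4 mm along the deck from the arm's own reading; I relied on the arm and the feel of the wall. One corner I picked off the final picture made the block look about 4 mm too long, which I put down to misreading that pixel.

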